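# Refit a crate lid with its hinge pin

## Task

The lid of the blue parts crate has come off its hinge. Slide the lid back along the crate until its two hinge knuckles stand in line between the crate's three, then push the hinge pin by its red head through all the knuckles until the head rests against the crate. Finally raise the lid by its pull, so that the front edge comes up about 5 cm, to see that the hinge carries it, let it down shut again and release it, leaving the other things on the bench where they are.

Things in the scene. Friction and masses are not known exactly. Their poses are not given: they have to be found in the camera images.
- crate: Blue open crate fixed to the bench, 140 x 140 mm, rim 60 mm high. Origin: centre of its underside; +x points from front to hinge side, +y to the end where the pin enters, z up. Side guides 9 mm above the rim let the lid slide only along x (1.5 mm play each side).
- hinge_mid (a point): Middle of the crate's hinge axis (crate frame: 56, 0, 71.5 mm), which runs along the crate's y. The crate's three steel knuckles (tubes, 22 mm outside; bore 13.5 mm in the first, 17 mm in the others) stand on its rear ledge at y = 70 to 24, 4 to -8 and -28 to -44 mm.
- pin_entry (a point): Centre of the mouth of the crate's first knuckle (crate frame: 56, 70, 71.5 mm). The pin goes in here along the crate's -y; its red head rests against this face when home.
- lid_pull (a point): Centre of the upright pull flange on the front edge of the loose grey lid: 8 mm thick (x), 90 mm wide (y), top 14 mm above and the lid's upper face 12 mm below this point. With the lid in place it is at x = -78, y = 0, z = 78 mm in the crate's frame (at first 20 to 38 mm short, to the front; a stop ends the slide 1.5 mm past, which is fine for the pin).
- lid_knuckles (a point): Middle of the axis of the lid's two knuckles (22 mm outside, 17 mm bore, y = 21 to 7 and -11 to -25 mm), 134 mm behind lid_pull; on the crate's hinge axis when in place. Axes are the lid's: z square to the plate. The lid, 129 x 127 x 6 mm, 0.2 to 0.33 kg, lies flat and parallel on the rim, slides under 1 to 3 N and swings freely about the pin.
- pin_head (a point): Centre of the outer face of the pin's red round head (26 mm across, 10 mm thick). The steel shank, 12 mm across, 118 mm long, nose tapered, runs along the pin's -y. At first the nose is 40 to 43 mm inside the first knuckle and the head stands out to +y, drooping a few mm; oiled and smooth, it slides under 1 N. Home, this point is 10 mm from pin_entry on the hinge axis.
- chalk_tin: Round yellow-brown tin, 50 mm across, 29 mm high, a bystander; origin at its underside.
- rubber_wedge: Dark grey rubber wedge 44 x 71 x 30 mm, a bystander; origin at its underside.
- wood_block: Wooden block 42 x 70 x 30 mm, a bystander; origin at its underside.
Things that resemble listed ones, but are neither listed nor needed, are in the scene too. There is more than one size of the part that bears pin_head; the job needs the largest.

How it is judged:
By the outcome, as a careful person would: the job done as asked, in the order asked, and still so for the second after the job is handed in, with the robot touching nothing.
It also fails if it takes over 64 s, if anything falls off the work surface, if the arm or the gripper's body presses on something with over 40 N, if the wrist force passes 120 N, or if a joint passes its speed limit or range.

## Robot

A 7-joint arm with a two-finger parallel gripper is mounted at the origin on a cart in front of the work surface, level with it; the furniture and walls round the work are solid. World frame = base frame: x ahead of the robot, y to its left, z up, the work surface at z = 0. Lengths are in m, angles in rad, forces in N, time in s.
With the tool pointing down it reaches from about 0.425 to 0.875 m from the base axis. Payload 4.7 kg.
Tool frame: the origin (TCP) lies between the finger pads; the fingertips stand 25 mm ahead of it and the grasp point (between the pads) lies 6 mm ahead of it (robot.tcp_to_tips is the distance from the TCP to the fingertips, in m); z points along the fingers, y is the line along which they close (so a half turn about z gives the same grasp; the last joint's range is limited). The gripper opens to 85 mm and grips with 20 to 120 N. Pads are 22 mm wide; open, the fingers measure 114 mm over their backs; the gripper's body (76 mm by 85 mm) begins 54 mm behind the grasp point. The pads swing forward as they close: fully open they stand 13 mm farther back than shut.
Start: joints at [1.323, 0.321, -0.07, 1.45, 0.023, 1.371, -0.057], TCP at [0.168, -0.628, 0.256] pointing down, gripper open.
Joint ranges: [-2.86, 2.86], [-0.3, 2.09], [-1.38, 1.24], [0.06, 2.45], [-1.56, 4.7], [0.09, 2.05], [-2.69, 2.69]. Speed limits (rad/s): [2.57, 2.57, 3.14, 3.14, 3.14, 3.14, 3.14].

## Interface

Orientations are given as a unit quaternion [w, x, y, z].
In Python, from station import robot gives the robot as it stands.
- The arm moves only by the shell command python3 -m crank 'ROWS' [OPENING] [FORCE]. ROWS is text: rows parted by semicolons, each of 4 numbers parted by spaces: the shift along the tool's x, y, z each as a share of 500 mm, from -1 to 1, then the turn about the tool's z as a share of 0.5 rad, from -1 to 1. A call has 1 to 12 rows; each row is the pose to reach, as a shift and turn from the pose commanded when the call began, along the tool's axes at that moment; what a row does not reach only later rows make up. A row lasts 1/8 s, in which the tool goes at most 62.5 mm and 10.7 degrees, less where a joint would pass 70% of its speed; a pose out of reach is approached as far as the arm can. A call with a number of a shift or a turn outside -1 to 1 is refused whole. A call with a gripper value outside its range is refused whole. OPENING is the finger opening in mm, from 0 to 85.4, set as the call begins (- or left out, the last holds). The fingers move at their own pace and stop on an object; FORCE is the grip in N (left out, the last holds). Time passes only in rows, so rows that repeat a pose let the fingers close. It gives the time, the measured TCP pose, the force, the opening and the grip force at its end, in the units of the state.
- robot.get_state(): the state, without advancing time (a new reading comes with each control period).
- robot.camera(name): name is "scene" or "top" or "wrist"; returns a dict with "img" (480x640x3 uint8, red, green, blue), "depth" (480x640 float32, m along the optical axis (not along the pixel's ray), 0 where there is no reading), "fx", "fy", "cx", "cy" (pixels), "cam_to_world" (4x4, takes a point from camera to world coordinates). Camera axes: x right, y up, looking along -z (the intrinsics and any distortion apply to the point x, -y, -z); pixel columns grow to the right and rows downward; lengths in m; the calibration is good to about 2 mm. A picture is of the moment at which its call begins.
- robot.close_job(): hands the job in; it is judged then, once.
The state is a dict: "time": time; "qpos": joint angles; "joint_velocities": joint speeds; "tau": joint torques, N m; "eef_pos": TCP position; "tool_rot": TCP orientation; "contact_force": force on the tool from outside, world axes, zero at the start; "ft_torque": the same for the moment, N m; "opening": finger opening in m; "grip_force": force on a finger pad.
Only numpy, scipy, OpenCV 4.12 (cv2) and the standard library are available. Lean on these libraries where they do the work, as an engineer would, in place of code of your own. Each camera call takes 0.05 s, during which the arm holds its last target. There are 200 camera calls.

## Working session

There is one attempt and no reset: what is moved stays moved. The work goes in short steps, Python scripts to look and compute and a shell command to move; the robot and the scene stay as the last step left them, time stands still between calls to the robot, and variables do not carry over. Pictures are saved under pics/ and viewed, at most 10 in all, crops included, and the job is handed in when it is done.

```bash
ls; mkdir -p pics; python3 - <<'E'
from station import robot
import cv2,numpy as np
s=robot.get_state(); print({k:np.round(v,3) for k,v in s.items()}, robot.tcp_to_tips)
for n in ["scene","top"]:
    c=robot.camera(n); cv2.imwrite(f"pics/{n}0.png",c["img"][:,:,::-1]); print(n,c["fx"],c["fy"],c["cx"],c["cy"],c["cam_to_world"].round(3).tolist(),[k for k in c])
    np.savez(f"{n}0.npz",**c)
E
```

```text
pics
{'time': np.float64(0.0), 'qpos': array([ 1.323,  0.322, -0.07 ,  1.452,  0.023,  1.371, -0.057]), 'joint_velocities': array([ 0.001, -0.   , -0.   , -0.001,  0.003,  0.001,  0.   ]), 'tau': array([ 0.0000e+00, -4.9358e+01, -3.8300e-01, -3.1433e+01,  1.3000e-02,
        1.1000e-02, -0.0000e+00]), 'eef_pos': array([ 0.168, -0.627,  0.255]), 'tool_rot': array([-0.001,  0.991,  0.131, -0.   ]), 'contact_force': array([ 0.443,  0.508, -0.261]), 'ft_torque': array([-0.028, -0.024, -0.004]), 'grip_force': np.float64(0.0), 'opening': np.float64(0.085)} 0.025
scene 589.7066778510411 589.7066778510411 325.58693105432525 242.26131841381948 [[-0.551, 0.433, -0.714, -0.431], [-0.834, -0.262, 0.485, 0.449], [0.023, 0.863, 0.505, 0.752], [0.0, 0.0, 0.0, 1.0]] ['img', 'depth', 'fx', 'fy', 'cx', 'cy', 'cam_to_world']
top 503.8134096787782 503.8134096787782 321.4526147769703 237.99763093931205 [[0.023, 0.984, -0.179, 0.34], [-1.0, 0.024, 0.002, -0.232], [0.006, 0.179, 0.984, 1.241], [0.0, 0.0, 0.0, 1.0]] ['img', 'depth', 'fx', 'fy', 'cx', 'cy', 'cam_to_world']
```

View pics/scene0.png

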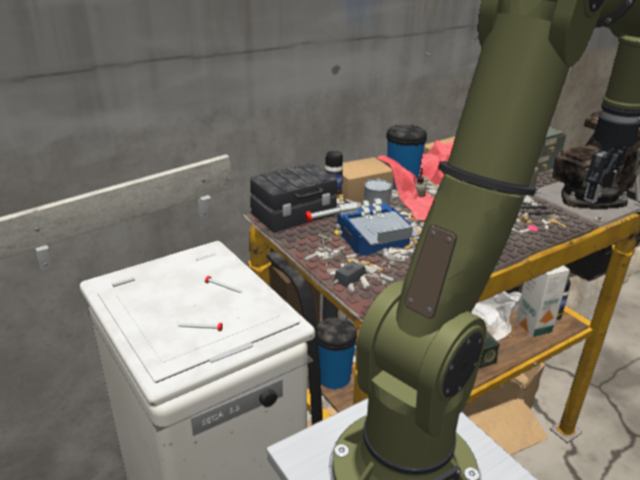

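View pics/top0.png

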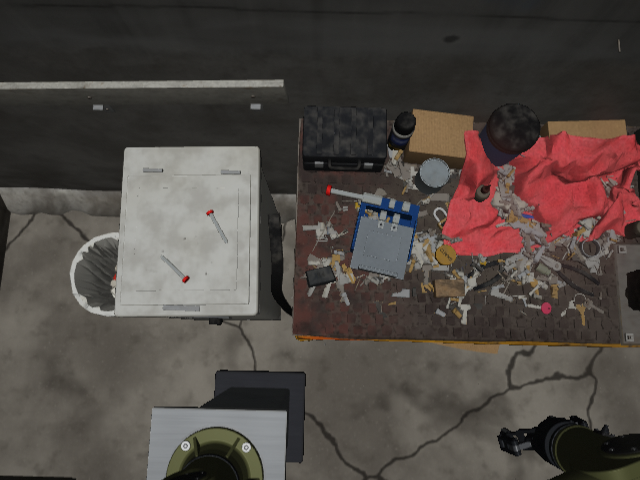

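The top view shows the blue crate at about (385,235) with its lid and a pin whose red head is at (328,190). Two loose pins with red heads lie on the white cabinet, at (210,212) and (185,279). The tin is at (446,256), the wedge at (320,275) and the wood block at (449,288).

```bash
cat > h.py <<'E'
import numpy as np, cv2
from station import robot
def world(c,u,v,z=None):
    """pixel -> world by depth, or by casting the ray onto height z"""
    u=np.asarray(u,float);v=np.asarray(v,float);M=c["cam_to_world"]
    d=np.stack([(u-c["cx"])/c["fx"],-(v-c["cy"])/c["fy"],-np.ones_like(u)],-1)@M[:3,:3].T
    if z is None: t=c["depth"][v.astype(int),u.astype(int)]
    else: t=(z-M[2,3])/d[...,2]
    return M[:3,3]+d*np.asarray(t)[...,None]
def pix(c,p):
    M=c["cam_to_world"];q=(np.atleast_2d(p)-M[:3,3])@M[:3,:3]
    return np.stack([c["cx"]-c["fx"]*q[:,0]/q[:,2],c["cy"]+c["fy"]*q[:,1]/q[:,2]],-1)
E
python3 - <<'E'
from h import *
for n,(x,y,w,h) in dict(top=(290,165,170,150),scene=(290,170,140,105)).items():
    c=dict(np.load(n+"0.npz")); im=c["img"]
    cv2.imwrite(f"pics/{n}_crop.png",cv2.resize(im[y:y+h,x:x+w,::-1],None,fx=4.5 if n=="top" else 5.5,fy=4.5 if n=="top" else 5.5,interpolation=cv2.INTER_CUBIC)[:600,:800])
    hsv=cv2.cvtColor(im,cv2.COLOR_RGB2HSV)
    red=((hsv[...,0]<6)|(hsv[...,0]>174))&(hsv[...,1]>190)&(hsv[...,2]>90)
    k,l,st,ce=cv2.connectedComponentsWithStats(red.astype(np.uint8))
    for i in range(1,k):
        if 8<st[i,4]<300:
            vv,uu=np.where(l==i); P=world(c,uu,vv); print(n,st[i],ce[i].round(1),np.median(P,0).round(4))
    blue=(abs(hsv[...,0].astype(int)-108)<10)&(hsv[...,1]>140)
    k,l,st,ce=cv2.connectedComponentsWithStats(blue.astype(np.uint8))
    for i in range(1,k):
        if st[i,4]>60: print(n,"blue",st[i],ce[i].round(1))
E
```

```text
top [326 185   5  10  37] [328.  189.5] [ 0.669  -0.2466  0.0769]
top [207 211   6   4  12] [208.8 212.2] [0.6218 0.0486 0.0167]
top [183 277   5   5  16] [184.8 278.8] [0.4539 0.0954 0.0168]
top blue [351 198  69  64 884] [390.4 216.3]
scene [306 211   6  10  37] [308.1 215.8] [ 0.6636 -0.2412  0.0684]
scene [219 324   2   6  11] [219.5 326.7] [0.4445 0.1022 0.0142]
scene blue [388 141  36  36 717] [406.4 154.9]
scene blue [338 208  71  47 709] [362.7 237. ]
scene blue [ 318  345   36   44 1186] [335.  366.3]
```

View pics/top_crop.png

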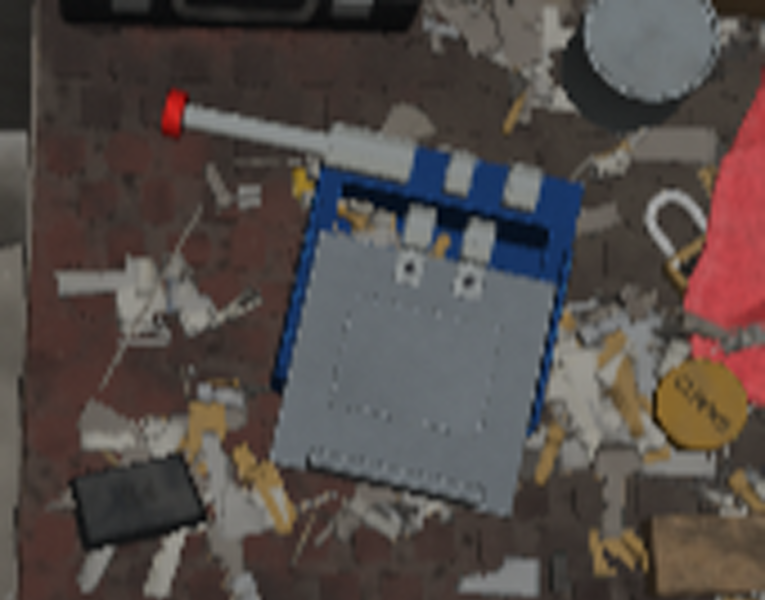

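The close crop shows the pin with its nose already in the crate's first knuckle and its head at top pixel (328,190). That is the longest of the three pins, so it is the one I want. The two on the cabinet are decoys.

```bash
python3 - <<'E'
from h import *
c=dict(np.load("top0.npz")); im=c["img"]; hsv=cv2.cvtColor(im,cv2.COLOR_RGB2HSV)
vv,uu=np.mgrid[0:480,0:640]; P=world(c,uu,vv)
roi=(uu>340)&(uu<425)&(vv>190)&(vv<285)
# lid plate
lid=roi&(hsv[...,1]<60)&(abs(P[...,2]-.066)<.006)
k,l,st,ce=cv2.connectedComponentsWithStats(lid.astype(np.uint8)); i=1+st[1:,4].argmax(); m=(l==i)
print("lid",st[i],"z",np.median(P[m][:,2]))
q=world(c,uu[m],vv[m],.066)[:,:2].astype(np.float32)
print(cv2.minAreaRect(q))
# pull
pl=roi&(P[...,2]>.082)&(vv>245); print("pull n",pl.sum(),P[pl].min(0),P[pl].max(0),P[pl].mean(0))
# blue
b=roi&(abs(hsv[...,0].astype(int)-108)<12)&(hsv[...,1]>120)
print("blue z hist",np.histogram(P[b][:,2],bins=np.arange(0,.09,.006)))
# knuckles high
kn=(uu>335)&(uu<425)&(vv>185)&(vv<235)&(P[...,2]>.074)&(hsv[...,1]<80)
k,l,st,ce=cv2.connectedComponentsWithStats(kn.astype(np.uint8))
for i in range(1,k): print("kn",st[i],P[l==i].mean(0).round(4),P[l==i][:,2].max().round(4))
# toolbox
t=(uu>300)&(uu<388)&(vv>100)&(vv<180)&(P[...,2]>.03); print("toolbox",P[t].min(0).round(3),np.percentile(P[t],[5,95],axis=0).round(3),P[t].max(0).round(3))
print(world(c,np.array([345.]*6),np.array([150,160,165,170,175,180.])).round(3))
cand={"tin":(446,256),"wedge":(320,275),"block":(449,288),"can":(434,172)}
for n,(u,v) in cand.items(): print(n,world(c,u,v).round(3))
E
```

```text
lid [ 350  216   64   63 2613] z 0.0669817627474043
((0.537873387336731, -0.37671396136283875), (0.1287480890750885, 0.13035038113594055), 78.18148040771484)
pull n 164 [ 0.33997675 -0.40644449  0.08242502] [ 0.48863357 -0.23189469  1.24112391] [ 0.4674813  -0.35473186  0.17555878]
blue z hist (array([ 48,  66,  15,  14,  26,  21,  19,  28,  37, 216, 283, 112,  18,
         0]), array([0.   , 0.006, 0.012, 0.018, 0.024, 0.03 , 0.036, 0.042, 0.048,
       0.054, 0.06 , 0.066, 0.072, 0.078, 0.084]))
kn [376 186   1   1   1] [ 0.34   -0.2319  1.2411] 1.2411
kn [390 186   1   1   1] [ 0.34   -0.2319  1.2411] 1.2411
kn [365 189   1   1   1] [ 0.34   -0.2319  1.2411] 1.2411
kn [338 190   2   2   2] [ 0.6686 -0.2718  0.0761] 0.0765
kn [341 190  42  15 236] [ 0.6506 -0.3384  0.0898] 1.2411
kn [389 194   1   1   1] [ 0.34   -0.2319  1.2411] 1.2411
kn [389 198   7  10  48] [ 0.641  -0.3991  0.0807] 0.0874
kn [402 201   9  10  63] [ 0.6293 -0.4291  0.0994] 1.2411
kn [420 202   1   1   1] [ 0.34   -0.2319  1.2411] 1.2411
kn [379 210   8  10  57] [ 0.611  -0.3773  0.0807] 0.0881
kn [424 210   1   1   1] [ 0.34   -0.2319  1.2411] 1.2411
kn [393 213   7  10  56] [ 0.6044 -0.4088  0.0812] 0.0866
kn [361 226   1   1   1] [ 0.34   -0.2319  1.2411] 1.2411
kn [399 230   1   1   1] [ 0.34   -0.2319  1.2411] 1.2411
kn [419 230   1   1   1] [ 0.34   -0.2319  1.2411] 1.2411
kn [368 232   1   1   1] [ 0.5696 -0.3433  0.0743] 0.0743
kn [410 234   1   1   1] [ 0.34   -0.2319  1.2411] 1.2411
toolbox [ 0.34  -0.394  0.03 ] [[ 0.739 -0.372  0.051]
 [ 0.902 -0.192  0.119]] [ 0.906 -0.173  1.241]
[[ 0.758 -0.284  0.11 ]
 [ 0.741 -0.286  0.09 ]
 [ 0.74  -0.287  0.055]
 [ 0.74  -0.29   0.014]
 [ 0.73  -0.29   0.004]
 [ 0.717 -0.29   0.003]]
tin [ 0.523 -0.537  0.033]
wedge [ 0.47  -0.232  0.03 ]
block [ 0.446 -0.542  0.033]
can [ 0.721 -0.502  0.073]
```

```bash
python3 -m crank '.12 -.06 0 -.3; .24 -.12 0 -.6; .36 -.18 .02 -1; .48 -.24 .04 -1; .6 -.3 .06 -1; .72 -.34 .07 -1; .734 -.347 .07 -1; .734 -.347 .07 -1' 85 && python3 -m crank '0 0 0 -.4; 0 0 0 -.75; 0 0 0 -1; 0 0 0 -1' && python3 -m crank '0 0 0 -.2; 0 0 0 -.2; 0 0 0 -.2'
cat > look.py <<'E'
import sys; from h import *
n=sys.argv[1]; c=robot.camera("wrist"); np.savez(n+".npz",**c); cv2.imwrite(f"pics/{n}.png",c["img"][:,:,::-1])
s=robot.get_state(); w,x,y,z=s["tool_rot"]
print(s["time"],s["eef_pos"].round(4),"yaw",np.degrees(np.arctan2(2*(x*y+w*z),1-2*(y*y+z*z))).round(2))
E
python3 look.py w0
```

```text
time: 1.1
eef_pos: [0.4804, -0.3616, 0.2205]
tool_rot: [-0.001, 0.927, 0.375, 0.0]
contact_force: [0.3, 0.2, 0.1]
opening: 0.0848
grip_force: 0.0
time: 1.6
eef_pos: [0.4765, -0.3665, 0.221]
tool_rot: [-0.0, 0.809, 0.588, -0.0]
contact_force: [0.1, -0.0, -0.6]
opening: 0.0852
grip_force: 0.0
time: 1.98
eef_pos: [0.4774, -0.3657, 0.2212]
tool_rot: [-0.0, 0.778, 0.628, -0.0]
contact_force: [0.1, 0.4, -0.6]
opening: 0.085
grip_force: 0.0
2.025 [ 0.4776 -0.3656  0.2213] yaw 77.88
```

View pics/w0.png

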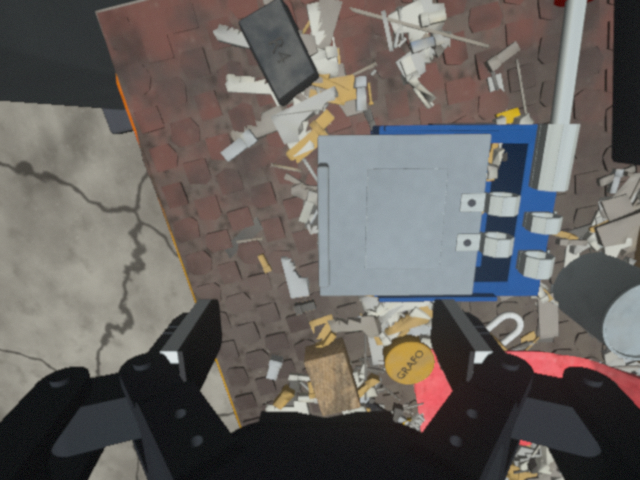

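The wrist view shows the lid as a grey plate from (320,135) to (490,295), with its pull along the left edge near (323,212). The lid knuckles are at (503,205) and (498,245), the crate knuckles at (557,158), (543,222) and (537,263), and the pin runs up to its head at (575,0).

```bash
cat > meas.py <<'E'
import sys; from h import *
c=dict(np.load(sys.argv[1]+".npz")); hsv=cv2.cvtColor(c["img"],cv2.COLOR_RGB2HSV)
vv,uu=np.mgrid[0:480,0:640]; P=world(c,uu,vv); ok=c["depth"]>.05
yaw=np.radians(-11.9); ex=np.array([np.cos(yaw),np.sin(yaw)]); ey=np.array([-ex[1],ex[0]])
A=np.stack([P[...,:2]@ex,P[...,:2]@ey,P[...,2]],-1)   # world turned to crate axes
near=ok&(np.hypot(P[...,0]-.55,P[...,1]+.38)<.2)
def comps(m,n,amin=60):
    k,l,st,ce=cv2.connectedComponentsWithStats(m.astype(np.uint8))
    for i in range(1,k):
        if st[i,4]>amin:
            a=A[l==i]; print(n,st[i],"lo",np.percentile(a,3,axis=0).round(4),"hi",np.percentile(a,97,axis=0).round(4))
lid=near&(hsv[...,1]<60)&(abs(A[...,2]-.066)<.004)
comps(lid,"lid",3000)
comps(near&(A[...,2]>.078)&(A[...,2]<.1)&(hsv[...,1]<110),"high",40)
b=near&(abs(hsv[...,0].astype(int)-108)<12)&(hsv[...,1]>120)&(A[...,2]>.05)&(A[...,2]<.075)
comps(b,"blue",100)
# lid outline yaw on plane z=.066
k,l,st,ce=cv2.connectedComponentsWithStats(lid.astype(np.uint8)); i=1+st[1:,4].argmax()
print("lid rect",cv2.minAreaRect(world(c,uu[l==i],vv[l==i],.066)[:,:2].astype(np.float32)))
E
python3 meas.py w0
```

```text
lid [  317   134   197   162 25126] lo [ 0.5459 -0.3157  0.0646] hi [ 0.66   -0.1946  0.0682]
high [ 540  124   39   67 1688] lo [ 0.6984 -0.2291  0.0783] hi [ 0.7149 -0.1859  0.0835]
high [ 317  164   12  123 1377] lo [ 0.5361 -0.2964  0.0895] hi [ 0.5436 -0.2125  0.0928]
high [491 196  28  20 481] lo [ 0.6648 -0.2482  0.0783] hi [ 0.6814 -0.2348  0.0835]
high [534 217  28  17 382] lo [ 0.6987 -0.2623  0.0784] hi [ 0.7146 -0.2507  0.0834]
high [486 238  27  19 424] lo [ 0.6651 -0.2801  0.0782] hi [ 0.6814 -0.2668  0.0834]
high [526 257  28  22 468] lo [ 0.6985 -0.2981  0.0783] hi [ 0.7143 -0.2826  0.0832]
blue [ 378  124  178  177 5569] lo [ 0.593  -0.3228  0.055 ] hi [ 0.7182 -0.186   0.0694]
lid rect ((0.545052707195282, -0.3765677809715271), (0.12886418402194977, 0.15032465755939484), 78.13069915771484)
```

Checks: the knuckle tops are at 83 mm, the pull top at 92 mm and the lid face at 66 mm, as given. The slide needed is about 33.4 mm. Next I go down to the pull.

```bash
python3 -m crank '.009 -.006 .06 0; .009 -.006 .12 0; .009 -.006 .18 0; .009 -.006 .22 0; .009 -.006 .246 0; .009 -.006 .246 0' 40 && python3 -m crank '0 0 0 0; 0 0 0 0; 0 0 0 0; 0 0 0 0; 0 0 0 0' 0 30
```

```text
time: 2.78
eef_pos: [0.4755, -0.3601, 0.0977]
tool_rot: [-0.001, 0.777, 0.629, -0.0]
contact_force: [0.4, -0.3, -0.0]
opening: 0.0396
grip_force: 0.0
time: 3.4
eef_pos: [0.4764, -0.3607, 0.0992]
tool_rot: [0.001, 0.777, 0.629, 0.0]
contact_force: [-0.8, -0.3, 5.3]
opening: 0.0072
grip_force: 35.0
```

```bash
python3 -m crank '0 .014 0 0; 0 .028 0 0; 0 .042 0 0; 0 .056 0 0; 0 .068 0 0; 0 .068 0 0; 0 .068 0 0'
```

```text
time: 4.28
eef_pos: [0.5067, -0.3672, 0.0996]
tool_rot: [-0.002, 0.777, 0.629, -0.002]
contact_force: [-8.6, 4.5, 14.5]
opening: 0.0071
grip_force: 36.2
```

```bash
python3 look.py w1; python3 meas.py w1
```

```text
4.325 [ 0.5067 -0.3672  0.0996] yaw 77.99
lid [  316   154   324   257 55819] lo [ 0.5772 -0.2969  0.0647] hi [ 0.6928 -0.194   0.0682]
high [ 279  207   94  210 5726] lo [ 0.5566 -0.2942  0.0818] hi [ 0.5849 -0.212   0.0986]
high [619 264  21  65 855] lo [ 0.6952 -0.2621  0.0781] hi [ 0.7021 -0.2358  0.0818]
high [ 602  332   38   68 2036] lo [ 0.6958 -0.2978  0.0783] hi [ 0.7092 -0.2675  0.0832]
blue [ 350  135  281   21 4985] lo [ 0.5848 -0.1918  0.0585] hi [ 0.6952 -0.1849  0.0698]
blue [604 241  19  12 118] lo [ 0.6979 -0.2358  0.0589] hi [ 0.706  -0.2316  0.0612]
blue [567 368  46  40 966] lo [ 0.6984 -0.3237  0.0588] hi [ 0.7193 -0.3031  0.0609]
lid rect ((0.5755752325057983, -0.382669061422348), (0.12785980105400085, 0.1511213630437851), 77.89108276367188)
```

```bash
python3 -m crank '0 0 -.005 0; 0 0 -.005 0; 0 0 -.005 0' && python3 -m crank '0 .003 0 0; 0 .006 0 0; 0 .006 0 0; 0 .006 0 0'
```

```text
time: 4.7
eef_pos: [0.5086, -0.3671, 0.0999]
tool_rot: [-0.001, 0.777, 0.63, -0.0]
contact_force: [-0.6, -0.6, -1.5]
opening: 0.0072
grip_force: 33.9
time: 5.2
eef_pos: [0.511, -0.3678, 0.1003]
tool_rot: [-0.001, 0.777, 0.629, -0.001]
contact_force: [-4.5, 0.3, -2.0]
opening: 0.0073
grip_force: 34.0
```

```bash
python3 -m crank '0 0 0 0; 0 0 0 0; 0 0 0 0' 40 && python3 -m crank '0 0 -.06 0; 0 0 -.12 0; 0 0 -.18 0; 0 0 -.24 0; 0 0 -.24 0' && python3 look.py w2; python3 meas.py w2
```

```text
time: 5.58
eef_pos: [0.5129, -0.3681, 0.1015]
tool_rot: [0.001, 0.777, 0.63, 0.0]
contact_force: [-0.5, 0.4, 0.4]
opening: 0.0398
grip_force: 0.0
time: 6.2
eef_pos: [0.5138, -0.3687, 0.2242]
tool_rot: [0.003, 0.777, 0.63, 0.001]
contact_force: [0.4, -0.4, 0.1]
opening: 0.0402
grip_force: 0.0
6.25 [ 0.5128 -0.3682  0.2221] yaw 78.04
lid [  315   131   195   168 24152] lo [ 0.5808 -0.3148  0.0646] hi [ 0.696  -0.1944  0.0683]
high [614   0   7  92 194] lo [ 0.7505 -0.159   0.0971] hi [ 0.7614 -0.1119  0.0999]
high [628  96  12  82 767] lo [ 0.7889 -0.2149  0.0783] hi [ 0.8009 -0.1642  0.0865]
high [ 487  131   35   66 1622] lo [ 0.6986 -0.2291  0.0783] hi [ 0.7154 -0.1856  0.0835]
high [ 314  169   12  121 1346] lo [ 0.5709 -0.2961  0.0896] hi [ 0.5785 -0.2121  0.093 ]
high [485 201  28  20 453] lo [ 0.6998 -0.2484  0.0783] hi [ 0.7165 -0.2349  0.0834]
high [482 222  26  17 370] lo [ 0.6989 -0.2623  0.0785] hi [ 0.7152 -0.2507  0.0836]
high [476 242  31  41 860] lo [ 0.6994 -0.2976  0.0783] hi [ 0.7158 -0.267   0.0834]
blue [ 329  131  155    9 1362] lo [ 0.5853 -0.191   0.0588] hi [ 0.6942 -0.1849  0.0701]
blue [467 277  25  21 379] lo [ 0.7008 -0.323   0.0587] hi [ 0.72  -0.307  0.061]
blue [407 299  42   5 194] lo [ 0.6488 -0.324   0.0668] hi [ 0.6807 -0.3203  0.0698]
blue [334 300  38   4 149] lo [ 0.5866 -0.3236  0.0672] hi [ 0.616  -0.3206  0.0696]
lid rect ((0.5801277756690979, -0.38045501708984375), (0.13534358143806458, 0.15022945404052734), 77.86448669433594)
```

```bash
python3 -m crank '.03 .09 0 0; .07 .18 0 0; .1 .258 0 0; .1 .258 0 0; .1 .258 0 0' 0 20 && python3 look.py w3; python3 - <<'E'
import sys; sys.argv=["","w3"]
exec(open("meas.py").read().split("lid=near")[0])
red=((hsv[...,0]<6)|(hsv[...,0]>174))&(hsv[...,1]>170)&(hsv[...,2]>60)&ok
comps(red,"red",20)
near=ok
comps((abs(A[...,0]-.707)<.02)&(A[...,2]>.062)&(A[...,2]<.09)&(hsv[...,1]<110)&ok,"steel",100)
m=(abs(A[...,0]-.707)<.012)&(A[...,1]>-.18)&(A[...,1]<-.11)&(A[...,2]>.05)&(A[...,2]<.09)&(hsv[...,1]<110)&ok
for lo in np.arange(-.18,-.11,.01):
    q=A[m&(A[...,1]>lo)&(A[...,1]<lo+.01)]
    if len(q): print(round(lo,3),len(q),q[:,0].min().round(4),q[:,0].max().round(4),np.percentile(q[:,2],97).round(4))
E
```

```text
time: 6.88
eef_pos: [0.6476, -0.346, 0.2192]
tool_rot: [-0.001, 0.777, 0.629, -0.001]
contact_force: [-0.1, -1.1, 0.8]
opening: 0.0001
grip_force: 0.0
6.925 [ 0.6472 -0.3467  0.2198] yaw 77.96
red [313  71  36  19 580] lo [ 0.6963 -0.1062  0.0675] hi [ 0.7188 -0.0968  0.0781]
steel [ 304   88   43  208 5310] lo [ 0.6884 -0.2487  0.065 ] hi [ 0.7173 -0.112   0.0829]
-0.18 219 0.702 0.7132 0.0766
-0.17 234 0.7013 0.7131 0.0759
-0.16 248 0.7014 0.7131 0.0754
-0.15 235 0.7015 0.713 0.0745
-0.14 254 0.7015 0.713 0.0737
-0.13 253 0.7016 0.7129 0.0732
-0.12 263 0.7016 0.7129 0.0723
```

View pics/w3.png

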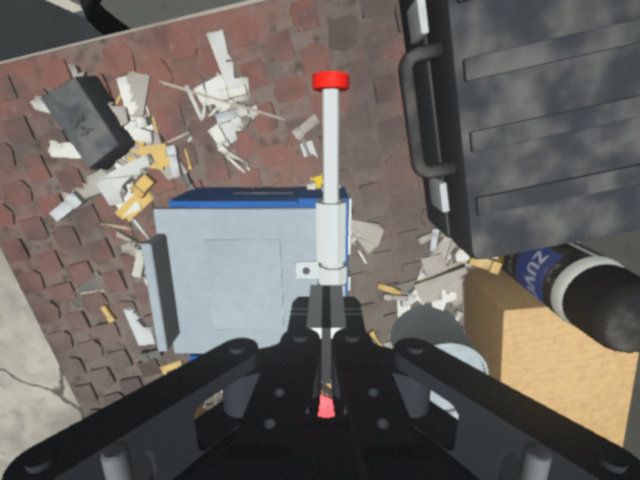

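The view shows the red head at (331,80), clear of the toolbox handle at (412,110). Measured: head centre 65 mm high, drooping 6 mm, outer face at b = -96.5 mm. That agrees with about 42 mm of the shank being inside.

```bash
python3 -m crank '.1 .005 0 0; .2 .005 0 0; .285 .005 0 0; .285 .005 0 0; .285 .005 .08 0; .285 .005 .16 0; .285 .005 .23 0; .285 .005 .278 0; .285 .005 .278 0' && python3 -m crank '-.02 0 0 0; -.035 0 0 0; -.045 0 0 0; -.055 0 0 0; -.065 0 0 0; -.065 0 0 0'
```

```text
time: 8.05
eef_pos: [0.6777, -0.2094, 0.0794]
tool_rot: [-0.001, 0.778, 0.628, -0.002]
contact_force: [0.2, -0.4, -0.3]
opening: 0.0002
grip_force: 0.0
time: 8.8
eef_pos: [0.6744, -0.2377, 0.0823]
tool_rot: [0.0, 0.777, 0.63, 0.001]
contact_force: [0.5, 2.4, 1.3]
opening: -0.0001
grip_force: 1.2
```

```bash
python3 -m crank '-.012 0 0 0; -.024 0 0 0; -.036 0 0 0; -.048 0 0 0; -.06 0 0 0; -.06 0 0 0' && python3 look.py w4 && python3 -c "
from h import *
c=robot.camera('scene'); cv2.imwrite('pics/s4.png',cv2.resize(c['img'][170:275,290:430,::-1],None,fx=5.5,fy=5.5,interpolation=cv2.INTER_CUBIC))"
```

```text
time: 9.55
eef_pos: [0.6671, -0.2695, 0.0817]
tool_rot: [0.0, 0.777, 0.629, -0.001]
contact_force: [-1.0, 0.2, -0.3]
opening: 0.0002
grip_force: 0.0
9.6 [ 0.6673 -0.2689  0.0817] yaw 77.97
```

View pics/s4.png

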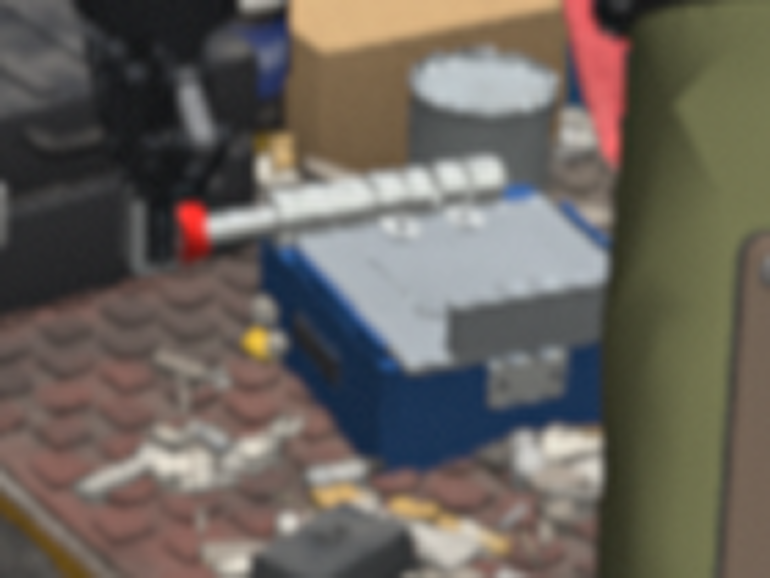

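The scene crop shows the finger pushing the red head, at crop (193,230), with the shank partly in and all five knuckles in line. I push on.

```bash
python3 -m crank '-.012 0 0 0; -.024 0 0 0; -.036 0 0 0; -.048 0 0 0; -.06 0 0 0; -.066 0 0 0; -.066 0 0 0' && python3 -m crank '-.004 0 0 0; -.008 0 0 0; -.012 0 0 0; -.012 0 0 0'
```

```text
time: 10.52
eef_pos: [0.6605, -0.3009, 0.0818]
tool_rot: [0.0, 0.777, 0.629, -0.0]
contact_force: [-0.0, 0.2, 0.1]
opening: -0.0002
grip_force: 0.0
time: 11.02
eef_pos: [0.6596, -0.3061, 0.0818]
tool_rot: [-0.0, 0.777, 0.63, 0.0]
contact_force: [0.1, 0.8, -0.4]
opening: -0.0
grip_force: 0.4
```

```bash
python3 -m crank '-.003 0 0 0; -.006 0 0 0; -.006 0 0 0; -.006 0 0 0'
```

```text
time: 11.52
eef_pos: [0.6596, -0.3062, 0.0818]
tool_rot: [-0.001, 0.776, 0.63, 0.001]
contact_force: [-0.2, 6.0, 1.4]
opening: 0.0
grip_force: 2.8
```

```bash
python3 -m crank '.02 0 0 0; .044 0 0 0; .044 0 0 0; .044 0 -.08 0; .044 0 -.16 0; .044 0 -.25 0; .044 0 -.28 0; .044 0 -.28 0' && python3 -m crank '-.08 -.1 0 0; -.16 -.2 0 0; -.222 -.267 0 0; -.222 -.267 0 0; -.222 -.267 0 0' 40 && python3 look.py w5; python3 meas.py w5; python3 - <<'E'
import sys; sys.argv=["","w5"]
exec(open("meas.py").read().split("lid=near")[0])
red=((hsv[...,0]<6)|(hsv[...,0]>174))&(hsv[...,1]>170)&(hsv[...,2]>60)&ok
comps(red,"red",20)
E
```

```text
time: 12.52
eef_pos: [0.6638, -0.2882, 0.2227]
tool_rot: [0.001, 0.777, 0.629, 0.0]
contact_force: [-1.0, 0.7, 0.2]
opening: -0.0001
grip_force: 0.0
time: 13.15
eef_pos: [0.5096, -0.3678, 0.2202]
tool_rot: [-0.001, 0.777, 0.629, 0.0]
contact_force: [-0.6, 0.7, 0.4]
opening: 0.0398
grip_force: 0.0
13.2 [ 0.5105 -0.3671  0.2205] yaw 78.13
lid [  322   132   177   171 24621] lo [ 0.5807 -0.3148  0.0647] hi [ 0.6951 -0.1946  0.0683]
high [629   0   9  95 203] lo [ 0.7505 -0.1605  0.0974] hi [ 0.7632 -0.1131  0.0999]
high [ 497  132   36   67 1671] lo [ 0.6985 -0.229   0.0783] hi [ 0.7152 -0.1858  0.0835]
high [ 322  171   12  122 1335] lo [ 0.5709 -0.2962  0.0895] hi [ 0.5781 -0.2119  0.0929]
high [495 203  28  20 458] lo [ 0.6999 -0.2481  0.0782] hi [ 0.7166 -0.2349  0.0834]
high [492 224  27  18 393] lo [ 0.6985 -0.2621  0.0782] hi [ 0.7154 -0.2506  0.0833]
high [486 245  31  41 885] lo [ 0.6991 -0.2976  0.0783] hi [ 0.7157 -0.2671  0.0833]
blue [ 336  132  159    9 1373] lo [ 0.5854 -0.1909  0.0588] hi [ 0.6943 -0.185   0.0699]
blue [476 280  26  22 398] lo [ 0.7013 -0.3235  0.0587] hi [ 0.7201 -0.3077  0.0609]
blue [341 303  31   5 124] lo [ 0.5867 -0.3238  0.067 ] hi [ 0.6099 -0.3204  0.0701]
blue [411 303  47   5 193] lo [ 0.6444 -0.3237  0.067 ] hi [ 0.6809 -0.3205  0.0698]
lid rect ((0.5712618827819824, -0.37907809019088745), (0.13567844033241272, 0.1324051022529602), 78.17766571044922)
red [497 117  41  15 538] lo [ 0.6946 -0.1837  0.0717] hi [ 0.7165 -0.1753  0.084 ]
```

View pics/w5.png

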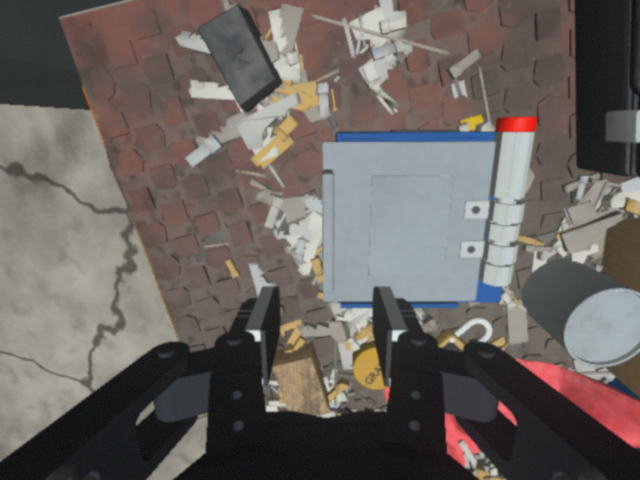

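The view shows all five knuckles in line, at column ~508 and rows 135 to 285, with the red head at (517,124) against the crate. Next I grip the pull higher up, with a light grip.

```bash
python3 -m crank '0 -.001 .06 0; 0 -.001 .12 0; 0 -.001 .18 0; 0 -.001 .21 0; 0 -.001 .223 0; 0 -.001 .223 0' 40 && python3 -m crank '0 0 0 0; 0 0 0 0; 0 0 0 0; 0 0 0 0; 0 0 0 0' 0 20
```

```text
time: 13.95
eef_pos: [0.51, -0.3682, 0.1106]
tool_rot: [0.0, 0.777, 0.63, 0.0]
contact_force: [-0.6, 0.4, -0.1]
opening: 0.04
grip_force: 0.0
time: 14.58
eef_pos: [0.51, -0.3688, 0.1115]
tool_rot: [0.001, 0.777, 0.629, 0.0]
contact_force: [0.1, 0.5, 4.9]
opening: 0.0071
grip_force: 22.7
```

```bash
python3 -m crank '0 .001 -.008 0; 0 .002 -.016 0; 0 .004 -.025 0; 0 .006 -.033 0; 0 .008 -.042 0; 0 .0106 -.05 0; 0 .0106 -.05 0'
```

```text
time: 15.45
eef_pos: [0.5147, -0.3697, 0.1358]
tool_rot: [0.0, 0.777, 0.63, -0.0]
contact_force: [0.2, -0.8, -1.8]
opening: 0.0072
grip_force: 24.9
```

```bash
python3 -m crank '0 .003 -.008 0; 0 .006 -.016 0; 0 .009 -.024 0; 0 .013 -.033 0; 0 .017 -.042 0; 0 .021 -.051 0; 0 .021 -.051 0; 0 .021 -.051 0' && python3 look.py w6; python3 - <<'E'
import sys; sys.argv=["","w6"]
exec(open("meas.py").read().split("lid=near")[0])
c=robot.camera('scene'); cv2.imwrite('pics/s6.png',cv2.resize(c['img'][170:275,290:430,::-1],None,fx=5.5,fy=5.5,interpolation=cv2.INTER_CUBIC))
m=near&(hsv[...,1]<60)&(A[...,1]>-.24)&(A[...,1]<-.20)
for lo in np.arange(.56,.71,.015):
    q=A[m&(A[...,0]>lo)&(A[...,0]<lo+.015)&(A[...,2]>.04)&(A[...,2]<.16)]
    if len(q): print(round(lo+.0075,3),len(q),np.percentile(q[:,2],[10,50,90]).round(4))
E
```

```text
time: 16.45
eef_pos: [0.5248, -0.3717, 0.1607]
tool_rot: [0.0, 0.777, 0.63, 0.0]
contact_force: [-0.4, -0.4, -2.7]
opening: 0.007
grip_force: 30.0
16.5 [ 0.5248 -0.3716  0.1607] yaw 78.02
0.582 2876 [0.1132 0.1261 0.14  ]
0.598 2701 [0.1067 0.1092 0.139 ]
0.612 2319 [0.1017 0.1039 0.1056]
0.628 2130 [0.0961 0.0986 0.1012]
0.643 1946 [0.0904 0.093  0.0954]
0.658 1793 [0.0848 0.0873 0.0898]
0.673 1600 [0.0786 0.0808 0.0842]
0.688 1514 [0.073  0.0754 0.0778]
0.703 2536 [0.0731 0.0803 0.083 ]
```

View pics/s6.png

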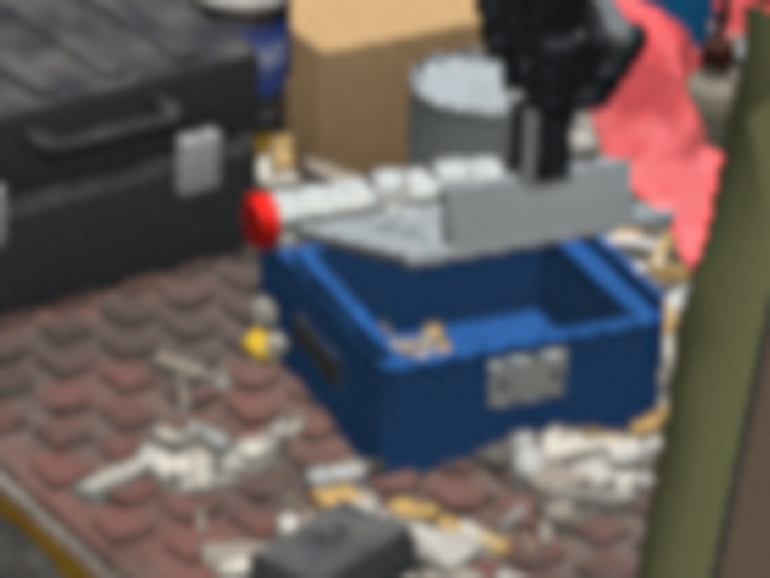

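The scene crop shows the lid swung up about the pin, held at its pull (crop 540,190), with the head still at (262,218). The slope is 20.6°, so the front edge is about 4.8 cm up. I go 2.5 mm higher, then lower it along the same arc.

```bash
python3 -m crank '0 .001 -.003 0; 0 .002 -.006 0; 0 .002 -.006 0; 0 .002 -.006 0; 0 -.004 .008 0; 0 -.008 .016 0; 0 -.012 .024 0; 0 -.015 .033 0; 0 -.018 .042 0; 0 -.021 .051 0; 0 -.021 .051 0' && python3 -m crank '0 -.0026 .008 0; 0 -.0046 .017 0; 0 -.0066 .025 0; 0 -.0086 .034 0; 0 -.0096 .042 0; 0 -.0106 .05 0; 0 -.0106 .05 0; 0 -.0106 .05 0' && python3 look.py w7 && python3 meas.py w7 | grep -E "lid \[|high"
```

```text
time: 17.92
eef_pos: [0.5144, -0.3695, 0.1349]
tool_rot: [-0.0, 0.777, 0.629, -0.0]
contact_force: [-0.8, -0.9, -0.7]
opening: 0.0072
grip_force: 20.4
time: 18.92
eef_pos: [0.5096, -0.3685, 0.1132]
tool_rot: [0.001, 0.777, 0.629, -0.0]
contact_force: [-5.8, 3.8, 13.4]
opening: 0.0071
grip_force: 21.7
18.975 [ 0.5096 -0.3685  0.1132] yaw 78.02
lid [  317   133   296   257 50924] lo [ 0.5807 -0.3015  0.0648] hi [ 0.6963 -0.1936  0.0683]
high [ 606  134   34  111 2247] lo [ 0.698  -0.2298  0.0782] hi [ 0.7072 -0.1876  0.0831]
high [ 301  198   50  195 3808] lo [ 0.5688 -0.2957  0.0893] hi [ 0.5788 -0.2112  0.0978]
high [ 590  251   50   60 2149] lo [ 0.6986 -0.2619  0.0783] hi [ 0.7121 -0.2354  0.0833]
high [283 296  17   8  83] lo [ 0.5573 -0.2491  0.0945] hi [ 0.563  -0.2482  0.0998]
high [352 296  17   7  85] lo [ 0.5848 -0.2492  0.0943] hi [ 0.5904 -0.2482  0.0998]
high [ 575  314   53   63 2160] lo [ 0.6987 -0.2975  0.0783] hi [ 0.7126 -0.2672  0.0833]
```

```bash
python3 -m crank '0 0 -.003 0; 0 0 -.003 0; 0 0 -.003 0' && python3 -m crank '0 0 0 0; 0 0 0 0; 0 0 0 0; 0 0 0 0' 40 && python3 -m crank '0 0 -.05 0; 0 0 -.11 0; 0 0 -.17 0; 0 0 -.22 0; 0 0 -.22 0; 0 0 -.22 0' && python3 look.py w8; python3 meas.py w8 | grep -E "lid|high"; python3 - <<'E'
import sys; sys.argv=["","w8"]
exec(open("meas.py").read().split("lid=near")[0])
red=((hsv[...,0]<6)|(hsv[...,0]>174))&(hsv[...,1]>170)&(hsv[...,2]>60)&ok
comps(red,"red",20)
E
```

```text
time: 19.35
eef_pos: [0.5095, -0.3685, 0.1132]
tool_rot: [0.0, 0.777, 0.629, -0.0]
contact_force: [-4.1, 1.8, 7.8]
opening: 0.0069
grip_force: 21.1
time: 19.85
eef_pos: [0.5094, -0.3683, 0.1116]
tool_rot: [-0.0, 0.777, 0.63, 0.0]
contact_force: [-0.4, -0.7, -0.4]
opening: 0.04
grip_force: 0.0
time: 20.6
eef_pos: [0.5089, -0.3682, 0.2207]
tool_rot: [-0.001, 0.777, 0.629, -0.0]
contact_force: [-1.2, 0.1, 0.1]
opening: 0.0398
grip_force: 0.0
20.65 [ 0.5087 -0.368   0.2203] yaw 78.03
lid [  322   131   177   170 24647] lo [ 0.5797 -0.3149  0.0646] hi [ 0.6944 -0.1943  0.0683]
high [631   0   4  25  57] lo [ 0.7504 -0.1242  0.0972] hi [ 0.7535 -0.1129  0.1   ]
high [629  25  11  69 153] lo [ 0.7533 -0.1614  0.0972] hi [ 0.764  -0.1264  0.0999]
high [ 497  131   36   67 1673] lo [ 0.6984 -0.2292  0.0783] hi [ 0.7152 -0.1857  0.0835]
high [ 321  169   12  123 1363] lo [ 0.5699 -0.2962  0.0894] hi [ 0.5775 -0.2119  0.0929]
high [492 202  30  38 840] lo [ 0.6991 -0.2617  0.0784] hi [ 0.7154 -0.2354  0.0835]
high [486 244  30  41 908] lo [ 0.6989 -0.2975  0.0782] hi [ 0.7154 -0.2672  0.0834]
lid rect ((0.5714521408081055, -0.37856748700141907), (0.13509400188922882, 0.13465964794158936), 77.93535614013672)
red [497 116  41  15 539] lo [ 0.6943 -0.1837  0.0716] hi [ 0.7159 -0.1753  0.0842]
```

View pics/w8.png

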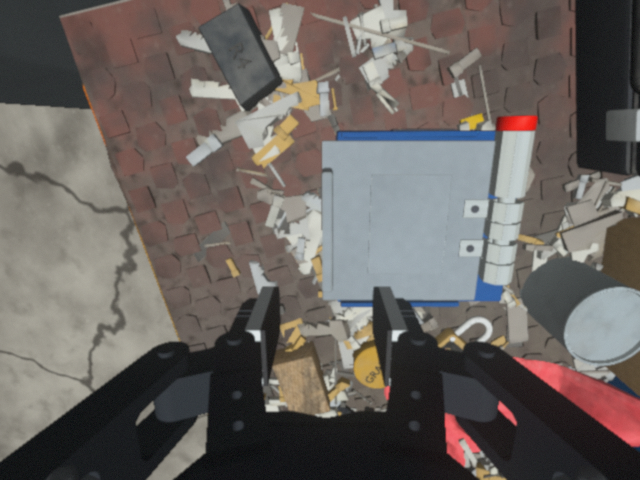

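The lid is shut flat, with its face at 66 mm. The head is home at (517,123), the bystanders haven't moved and the gripper is clear, so I hand the job in.

```bash
python3 -c "
from station import robot
print(robot.close_job())"
```

```text
the job is handed in; nothing more can be done
None
```

The job is handed in at about 21 s of the 64 s: lid slid into line, pin pushed home, lid raised about 5 cm on its hinge, shut again and released, with the other things left where they were; no verdict came back.

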